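# Stand the bridge pylons in a falling row

## Task

Set up the bridge's ramp: stand the four loose steel pylons upright on the four round footings, one in the middle of each, in order of height, with the tallest next to the bridge tower and the shortest farthest from it, so that the ramp falls steadily away. Don't knock any pylon over, and leave the fire engine where it is parked.

Things in the scene. Friction and masses are not known exactly. Their poses are not given: they have to be found in the camera images.
- pylon_100: the tallest of four stainless steel toy bridge pylons, loose, 100 mm high in all: a round column 30 mm in diameter, straight up to its flat top, on a round foot 46 mm in diameter and 6 mm thick. 0.07 to 0.27 kg. Origin: centre of the foot's underside; z up the column. It starts upright on the table top (z = 0)
- pylon_82: the second tallest of four stainless steel toy bridge pylons, loose, 82 mm high in all: a round column 30 mm in diameter, straight up to its flat top, on a round foot 46 mm in diameter and 6 mm thick. 0.07 to 0.27 kg. Origin: centre of the foot's underside; z up the column. It starts upright on the table top (z = 0)
- pylon_64: the second shortest of four stainless steel toy bridge pylons, loose, 64 mm high in all: a round column 30 mm in diameter, straight up to its flat top, on a round foot 46 mm in diameter and 6 mm thick. 0.07 to 0.27 kg. Origin: centre of the foot's underside; z up the column. It starts upright on the table top (z = 0)
- pylon_46: the shortest of four stainless steel toy bridge pylons, loose, 46 mm high in all: a round column 30 mm in diameter, straight up to its flat top, on a round foot 46 mm in diameter and 6 mm thick. 0.07 to 0.27 kg. Origin: centre of the foot's underside; z up the column. It starts upright on the table top (z = 0)
- pad_a: one of four identical round wooden footings, 62 mm in diameter, 4 mm thick, fixed in one nearly straight row (each up to 6 mm off line), about 75 mm apart, on a grey ramp bed 8 mm thick (100 mm wide, 540 mm long). Which of the four stands where in the row changes. Origin: centre of its underside, so its flat top is 4 mm above (12 mm above the table)
- pad_b: one of four identical round wooden footings, 62 mm in diameter, 4 mm thick, fixed in one nearly straight row (each up to 6 mm off line), about 75 mm apart, on a grey ramp bed 8 mm thick (100 mm wide, 540 mm long). Which of the four stands where in the row changes. Origin: centre of its underside, so its flat top is 4 mm above (12 mm above the table)
- pad_c: one of four identical round wooden footings, 62 mm in diameter, 4 mm thick, fixed in one nearly straight row (each up to 6 mm off line), about 75 mm apart, on a grey ramp bed 8 mm thick (100 mm wide, 540 mm long). Which of the four stands where in the row changes. Origin: centre of its underside, so its flat top is 4 mm above (12 mm above the table)
- pad_d: one of four identical round wooden footings, 62 mm in diameter, 4 mm thick, fixed in one nearly straight row (each up to 6 mm off line), about 75 mm apart, on a grey ramp bed 8 mm thick (100 mm wide, 540 mm long). Which of the four stands where in the row changes. Origin: centre of its underside, so its flat top is 4 mm above (12 mm above the table)
- tower: the bridge tower, fixed on the bed at one end of the row of footings, about 92 mm from the centre of the nearest footing: a steel frame 128 mm high with a wooden deck, 64 mm across the row, 50 mm along it. It stands at the left or the right end; a 14 mm low wooden track block marks the other end. Origin: centre of its underside; z up
- fire_engine: a loose red toy fire engine, 112 x 46 x 56 mm, parked on the table to the right of the work; not part of the job. Origin: centre of its underside; its long axis is x

How it is judged:
At the end, for the whole second after the job is handed in: Each pylon stands upright (within 0.08 rad), released and at rest, on a footing, its axis within 12 mm of the footing's centre, and going away from the tower the four follow in order 100, 82, 64, 46 mm, the tallest on the footing nearest to the tower ((horizontal distance between pylon_100 and pad_a below 0.012 m or horizontal distance between pylon_100 and pad_b below 0.012 m or horizontal distance between pylon_100 and pad_c below 0.012 m or horizontal distance between pylon_100 and pad_d below 0.012 m) and horizontal distance between pylon_100 and tower between 0.0555 and 0.1295 m and height (world z) of pylon_100 between 0.008 and 0.017 m and angle between each of pylon_100, pylon_82, pylon_64, pylon_46's own z axis and vertical below 0.08 rad and linear speed of each of pylon_100, pylon_82, pylon_64, pylon_46 below 0.02 m/s and angular speed of each of pylon_100, pylon_82, pylon_64, pylon_46 below 0.2 rad/s and (horizontal distance between pylon_82 and pad_a below 0.012 m or horizontal distance between pylon_82 and pad_b below 0.012 m or horizontal distance between pylon_82 and pad_c below 0.012 m or horizontal distance between pylon_82 and pad_d below 0.012 m) and horizontal distance between pylon_82 and tower between 0.1305 and 0.2045 m and height (world z) of pylon_82 between 0.008 and 0.017 m and (horizontal distance between pylon_64 and pad_a below 0.012 m or horizontal distance between pylon_64 and pad_b below 0.012 m or horizontal distance between pylon_64 and pad_c below 0.012 m or horizontal distance between pylon_64 and pad_d below 0.012 m) and horizontal distance between pylon_64 and tower between 0.2055 and 0.2795 m and height (world z) of pylon_64 between 0.008 and 0.017 m and (horizontal distance between pylon_46 and pad_a below 0.012 m or horizontal distance between pylon_46 and pad_b below 0.012 m or horizontal distance between pylon_46 and pad_c below 0.012 m or horizontal distance between pylon_46 and pad_d below 0.012 m) and horizontal distance between pylon_46 and tower between 0.2805 and 0.3545 m and height (world z) of pylon_46 between 0.008 and 0.017 m); the robot touches nothing.
It fails at once if a pylon is knocked over (angle between any of pylon_100, pylon_82, pylon_64, pylon_46's own z axis and vertical above 0.8 rad).
It fails at once if the fire engine is shifted by more than 30 mm (distance of fire_engine from where it was at the start of the episode above 0.03 m).
It also fails if it takes over 102 s, if anything falls off the work surface, if the arm or the gripper's body presses on something with over 40 N, if the wrist force passes 120 N, or if a joint passes its speed limit or range.

## Robot

A 6-joint arm with a two-finger parallel gripper is mounted at the origin on the work surface. World frame = base frame: x ahead of the robot, y to its left, z up, the work surface at z = 0. Lengths are in m, angles in rad, forces in N, time in s.
With the tool pointing down it reaches from about 0.35 to 0.775 m from the base axis. Payload 7.3 kg.
Tool frame: the origin (TCP) lies midway between the tips of the shut fingers; the grasp point (between the pads) lies 19 mm behind it; z points along the fingers, y is the line along which they close (so a half turn about z gives the same grasp; the last joint's range is limited). The gripper opens to 92 mm and grips with 3 to 60 N. Pads are 19 mm wide; open, the fingers measure 130 mm over their backs; the gripper's body (75 mm by 190 mm) begins 47 mm behind the grasp point.
Start: joints at [-1.256, 0.342, 1.524, -0, 1.275, -0.146], TCP at [0.233, -0.47, 0.227] pointing down, gripper open.
Joint ranges: [-2.53, 2.53], [-0.77, 2.02], [0.04, 2.7], [-1, 4.14], [0.28, 2.66], [-3.11, 3.11]. Speed limits (rad/s): [2.57, 2.57, 3.14, 3.14, 3.14, 3.14].

## Interface

Orientations are given as [roll, pitch, yaw] about the fixed x, y, z axes, in that order (R = Rz(yaw) Ry(pitch) Rx(roll)).
In Python, from cell import robot, read_camera, camera_params, nets gives the robot as it stands. The module is installed in compiled form; this text tells all that it offers.
- The arm moves only by the tool step_arm, never from a script. Its argument "steps" is a list of rows, each an object of numbers: "x", "y", "z": the shift along the tool's x, y, z as a fraction of full scale; "rx", "ry", "rz": the turn, a rotation vector about the tool's x, y, z as a fraction of full scale; "claw": the opening, from -1 (shut) to 1 (fully open). In form: [{"x": .., "y": .., "z": .., "rx": .., "ry": .., "rz": .., "claw": ..}, ...]. A call has 1 to 12 rows; each row is the pose to reach, as a shift and turn from the pose commanded when the call began, along the tool's axes at that moment; what a row does not reach only later rows make up. Full scale, the value 1, is 750 mm for a shift and pi/4 rad for a turn. A row lasts 1/12 s, in which the tool goes at most 41.7 mm and 7.16 degrees, less where a joint would pass 70% of its speed; a pose out of reach is approached as far as the arm can. A call with a number of a shift or a turn outside -1 to 1 is refused whole. A call with a gripper value outside its range is refused whole. The fingers move at their own pace and stop on an object; "squeeze" is the grip in N (left out, the last holds). Time passes only in rows, so rows that repeat a pose let the fingers close. It gives the time, the measured TCP pose, the force, the opening and the grip force at its end, in the units of the state.
- robot.observe(): the state, without advancing time (a new reading comes with each control period).
- read_camera(name): name is "side" or "top" or "wrist"; returns (picture, depth): 384x512x3 uint8, blue, green, red; 384x512 float32, m along the optical axis (not along the pixel's ray), 0 where there is no reading.
- camera_params(name): a dict with "fx", "fy", "cx", "cy" (pixels), "k1" (the pictures are not rectified: a ray, as slopes to the right and down, at radius r is drawn at 1 + k1 r^2 times it, then the intrinsics apply), "R" (3x3) and "t" (3): a world point X has camera coordinates R X + t; the wrist camera has in their place "hand_eye" (4x4, takes a point from camera to tool coordinates, whose origin is the TCP and whose axes are the flange's). Camera axes: x right, y down, z forward; pixel columns grow to the right and rows downward; lengths in m; the calibration is good to about 2 mm. A picture is of the moment at which its call begins: read the wrist's pose just before it. camera_params takes no time and is no camera call.
- robot.hand_in(): hands the job in; it is judged then, once.
Trained networks look in the newest picture that a camera, given by its name, has taken for a name from the list of things; names that differ only in an ending like _2 or _b are one class to them, and where a whole thing is asked for, a point or a joint stands for the part that bears it (a point fixed in the world has none). Each returns a list of dicts, best first, with "conf" (0 to 1); they miss things now and then, are a little off and sometimes report something else, mostly with a low value. They report only what shows in the picture. A call takes as long as a camera call.
- nets.masks_of(camera, query): "region" (384x512 bool, what is visible of it) and "box" ([left, top, right, bottom] in pixels, round what is visible of it).
- nets.landmark_of(camera, query): "pixel" ([row, column] in pixels: a listed point, or the origin of a listed thing).
The state is a dict: "time": time; "qpos": joint angles; "qvel": joint speeds; "joint_efforts": joint torques, N m; "tool_pos": TCP position; "tool_rot": TCP orientation; "contact_force": force on the tool from outside, world axes, zero at the start; "torque": the same for the moment, N m; "opening": finger opening in m; "grip_force": force on a finger pad.
Only numpy, scipy, OpenCV 4.12 (cv2) and the standard library are available. Lean on these libraries where they do the work, as an engineer would, in place of code of your own. Each camera call takes 0.05 s, during which the arm holds its last target. There are 200 camera calls.

## Working session

There is one attempt and no reset: what is moved stays moved. The work goes in short steps, Python scripts to look and compute and a tool call to move; the robot and the scene stay as the last step left them, time stands still between calls to the robot, and variables do not carry over. Pictures are saved under pics/ and viewed, at most 14 in all, crops included, and the job is handed in when it is done.

Besides the shell and the picture viewer there is one more tool, called after "Request:" in YAML: its name, and indented under it one key for each argument. step_arm: Moves the arm, as the interface text tells. Its arguments: {"type":"object","properties":{"steps":{"type":"array","items":{"type":"object","properties":{"x":{"type":"number","minimum":-1,"maximum":1},"y":{"type":"number","minimum":-1,"maximum":1},"z":{"type":"number","minimum":-1,"maximum":1},"rx":{"type":"number","minimum":-1,"maximum":1},"ry":{"type":"number","minimum":-1,"maximum":1},"rz":{"type":"number","minimum":-1,"maximum":1},"claw":{"type":"number"}}}},"squeeze":{"type":"number"}},"required":["steps"]}

```bash
mkdir -p pics; cat > h.py <<'E'
import numpy as np,cv2
from cell import robot,read_camera,camera_params,nets
from scipy.spatial.transform import Rotation as Ro
def cam(name):
    p=camera_params(name)
    if 'R' in p: R=np.array(p['R']);t=np.array(p['t']);return p,R.T,-R.T@t
    s=robot.observe();H=np.array(p['hand_eye']);T=np.eye(4);T[:3,:3]=Ro.from_euler('xyz',s['tool_rot']).as_matrix();T[:3,3]=s['tool_pos'];M=T@H
    return p,M[:3,:3],M[:3,3]
def rays(c,uv):
    p,R,o=c
    K=np.array([[p['fx'],0,p['cx']],[0,p['fy'],p['cy']],[0,0,1.]])
    n=cv2.undistortPoints(np.float64(uv).reshape(-1,1,2),K,np.array([p['k1'],0,0,0,0.])).reshape(-1,2)
    return np.c_[n,np.ones(len(n))]
def world(c,uv,d): return (rays(c,uv)*np.asarray(d)[:,None])@c[1].T+c[2]
def onz(c,uv,z):
    r=rays(c,uv)@c[1].T
    return c[2]+r*((z-c[2][2])/r[:,2])[:,None]
E
python3 - <<'E'
from h import *
s=robot.observe();print(s)
ims=[]
for n in('top','side'):
    c=cam(n);im,d=read_camera(n);cv2.imwrite(f'pics/{n}0.png',im);print(n,c[2])
    np.savez(f'{n}0.npz',im=im,d=d)
    for q in('pylon_100','pylon_82','pylon_64','pylon_46','pad_a','tower','fire_engine'):
        for m in nets.masks_of(n,q)[:5]:
            r=m['region'];v,u=np.nonzero(r&(d>0))
            if len(v)<5: continue
            P=world(c,np.c_[u,v],d[v,u]);zt=np.percentile(P[:,2],95);T=P[P[:,2]>zt-.006]
            print(q,round(m['conf'],2),m['box'],'top z',zt.round(4),'mid',((T.max(0)+T.min(0))/2)[:2].round(4),'mean',T.mean(0)[:2].round(4),'ext',(T.max(0)-T.min(0))[:2].round(3))
E
```

```text
{'time': 0.0, 'qpos': array([-1.25601955e+00,  3.42723768e-01,  1.52503224e+00, -8.86498884e-06,
        1.27542800e+00, -1.45995827e-01]), 'qvel': array([-0.00077155, -0.00206017, -0.00046349, -0.00168798,  0.00099926,
        0.00092098]), 'joint_efforts': array([ 1.56500249e-03, -4.31242347e+01, -2.44214505e+01,  7.17912731e-02,
        5.60877775e-02, -1.41909672e-04]), 'tool_pos': array([ 0.23332281, -0.46982987,  0.22603913]), 'tool_rot': array([-3.14001699e+00, -2.23119910e-04,  4.60775016e-01]), 'contact_force': array([ 0.52173063,  0.19733655, -0.254884  ]), 'torque': array([-0.00551914,  0.0523287 ,  0.03198455]), 'grip_force': 0.0, 'opening': 0.0915624662268222}
top [ 0.45999553 -0.09531019  0.98792754]
pylon_100 0.91 [158.4, 247.6, 180.5, 259.8] top z 0.1023 mid [0.4392 0.0797] mean [0.439  0.0796] ext [0.026 0.027]
pylon_100 0.8 [218.8, 244.7, 238.4, 265.6] top z 0.0659 mid [ 0.4437 -0.0459] mean [ 0.4431 -0.0458] ext [0.027 0.028]
pylon_100 0.53 [295.3, 239.2, 312.4, 255.5] top z 0.0482 mid [ 0.4618 -0.2121] mean [ 0.4617 -0.2125] ext [0.028 0.028]
pylon_82 0.91 [158.4,
[... 4127 characters left out ...]
8]
pad_a 0.94 [179.2, 251.0, 211.9, 278.8] top z 0.0119 mid [0.6282 0.0987] mean [0.6266 0.0759] ext [0.061 0.107]
pad_a 0.87 [190.6, 223.4, 224.1, 249.2] top z 0.0122 mid [ 0.6305 -0.0016] mean [6.297e-01 2.000e-04] ext [0.063 0.063]
pad_a 0.68 [224.1, 173.9, 250.9, 197.0] top z 0.0126 mid [ 0.6223 -0.1517] mean [ 0.6221 -0.1499] ext [0.061 0.063]
pad_a 0.63 [209.8, 197.3, 242.6, 216.2] top z 0.0125 mid [ 0.6259 -0.0804] mean [ 0.6252 -0.0796] ext [0.063 0.062]
tower 0.65 [128.2, 252.5, 194.8, 328.1] top z 0.1356 mid [0.6322 0.1658] mean [0.6309 0.1675] ext [0.065 0.051]
fire_engine 0.72 [274.3, 104.6, 320.1, 133.6] top z 0.0506 mid [ 0.5025 -0.4322] mean [ 0.5026 -0.4292] ext [0.043 0.044]
```

View pics/top0.png

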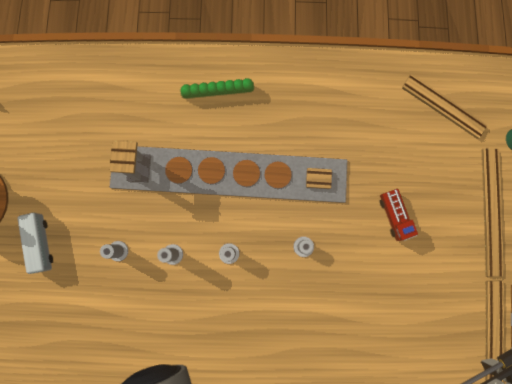

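View pics/side0.png

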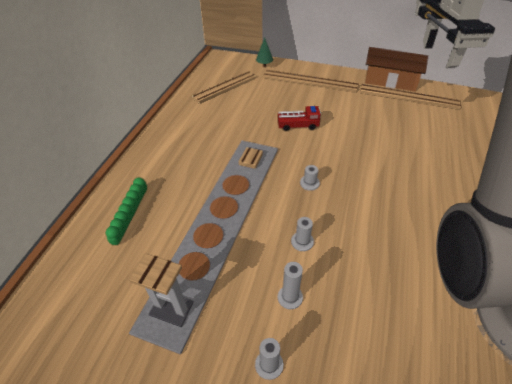

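The tower is at the left end of the row. Pylons 82, 100, 64 and 46 stand left to right, at about pixels (115,252), (170,255), (229,254) and (304,246) in the top view. I'm starting with pylon_46.

Request:
step_arm:
  steps:
    - {"x": 0.426,"y": -0.172,"z": 0,"rz": -1,"claw": 1}
    - {"x": 0.426,"y": -0.172,"z": 0,"rz": -1,"claw": 1}
    - {"x": 0.426,"y": -0.172,"z": 0,"rz": -1,"claw": 1}
    - {"x": 0.426,"y": -0.172,"z": 0,"rz": -1,"claw": 1}
    - {"x": 0.426,"y": -0.172,"z": 0,"rz": -1,"claw": 1}
    - {"x": 0.426,"y": -0.172,"z": 0,"rz": -1,"claw": 1}
    - {"x": 0.426,"y": -0.172,"z": 0,"rz": -1,"claw": 1}
    - {"x": 0.426,"y": -0.172,"z": 0,"rz": -1,"claw": 1}
    - {"x": 0.426,"y": -0.172,"z": 0,"rz": -1,"claw": 1}
    - {"x": 0.426,"y": -0.172,"z": 0,"rz": -1,"claw": 1}
    - {"x": 0.426,"y": -0.172,"z": 0,"rz": -1,"claw": 1}
  squeeze: 25

```text
$.steps[0]: bad value
```

Request:
step_arm:
  steps:
    - {"rz": -0.413,"claw": 1}
    - {"rz": -0.413,"claw": 1}
    - {"rz": -0.413,"claw": 1}
    - {"rz": -0.413,"claw": 1}
    - {"rz": -0.413,"claw": 1}

```text
$.steps[0]: bad value
```

Request:
step_arm:
  steps:
    - {"x": 0.426,"y": -0.172,"z": 0,"rx": 0,"ry": 0,"rz": -1,"claw": 1}
    - {"x": 0.426,"y": -0.172,"z": 0,"rx": 0,"ry": 0,"rz": -1,"claw": 1}
    - {"x": 0.426,"y": -0.172,"z": 0,"rx": 0,"ry": 0,"rz": -1,"claw": 1}
    - {"x": 0.426,"y": -0.172,"z": 0,"rx": 0,"ry": 0,"rz": -1,"claw": 1}
    - {"x": 0.426,"y": -0.172,"z": 0,"rx": 0,"ry": 0,"rz": -1,"claw": 1}
    - {"x": 0.426,"y": -0.172,"z": 0,"rx": 0,"ry": 0,"rz": -1,"claw": 1}
    - {"x": 0.426,"y": -0.172,"z": 0,"rx": 0,"ry": 0,"rz": -1,"claw": 1}
    - {"x": 0.426,"y": -0.172,"z": 0,"rx": 0,"ry": 0,"rz": -1,"claw": 1}
    - {"x": 0.426,"y": -0.172,"z": 0,"rx": 0,"ry": 0,"rz": -1,"claw": 1}
    - {"x": 0.426,"y": -0.172,"z": 0,"rx": 0,"ry": 0,"rz": -1,"claw": 1}
    - {"x": 0.426,"y": -0.172,"z": 0,"rx": 0,"ry": 0,"rz": -1,"claw": 1}
  squeeze: 25

```text
time: 1.72
tool_pos: [0.4623, -0.2125, 0.2266]
tool_rot: [-3.141, 0.001, 1.248]
contact_force: [0.1, -0.6, -0.6]
opening: 0.092
grip_force: 0.0
```

Request:
step_arm:
  steps:
    - {"x": 0,"y": 0,"z": 0,"rx": 0,"ry": 0,"rz": -0.413,"claw": 1}
    - {"x": 0,"y": 0,"z": 0,"rx": 0,"ry": 0,"rz": -0.413,"claw": 1}
    - {"x": 0,"y": 0,"z": 0,"rx": 0,"ry": 0,"rz": -0.413,"claw": 1}
    - {"x": 0,"y": 0,"z": 0,"rx": 0,"ry": 0,"rz": -0.413,"claw": 1}
    - {"x": 0,"y": 0,"z": 0,"rx": 0,"ry": 0,"rz": -0.413,"claw": 1}

```text
time: 2.13
tool_pos: [0.4614, -0.214, 0.2268]
tool_rot: [-3.141, 0.0, 1.566]
contact_force: [0.6, -0.8, 0.5]
opening: 0.0921
grip_force: 0.0
```

```bash
cat > look.py <<'E'
from h import *
import sys
def look(q):
    c=cam('wrist');im,d=read_camera('wrist');s=robot.observe();print(s['time'],s['tool_pos'],s['tool_rot'])
    for m in nets.masks_of('wrist',q)[:4]:
        v,u=np.nonzero(m['region']&(d>0))
        if len(v)<5: continue
        P=world(c,np.c_[u,v],d[v,u]);zt=np.percentile(P[:,2],95);T=P[abs(P[:,2]-zt)<.006]
        print(q,round(m['conf'],2),np.round(m['box']),zt.round(4),((T.max(0)+T.min(0))/2)[:2].round(4),T.mean(0)[:2].round(4),(T.max(0)-T.min(0))[:2].round(3))
    return im
for q in sys.argv[2:]: im=look(q)
cv2.imwrite(f'pics/{sys.argv[1]}.png',im)
E
python3 look.py w1 pylon_46
```

```text
2.1833 [ 0.46160278 -0.21370292  0.22675348] [-3.14144580e+00  2.66024140e-04  1.56611764e+00]
pylon_46 0.92 [216.   0. 260.  24.] 0.0635 [ 0.4443 -0.0593] [ 0.444  -0.0594] [0.022 0.006]
pylon_46 0.82 [239. 140. 277. 185.] 0.0469 [ 0.4629 -0.2139] [ 0.4628 -0.2134] [0.029 0.029]
```

View pics/w1.png

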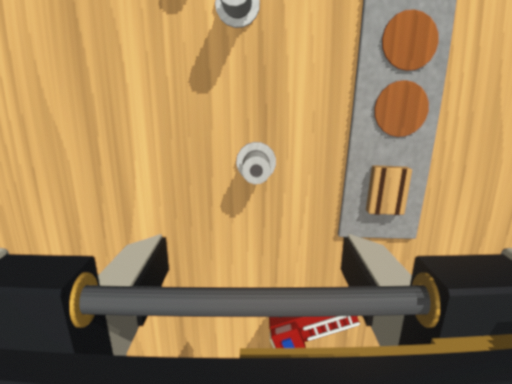

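Pylon_46 is at pixel (256,163), directly below the tool.

Request:
step_arm:
  steps:
    - {"x": 0,"y": 0.001,"z": 0.15,"rx": 0,"ry": 0,"rz": 0,"claw": 1}
    - {"x": 0,"y": 0.001,"z": 0.15,"rx": 0,"ry": 0,"rz": 0,"claw": 1}
    - {"x": 0,"y": 0.001,"z": 0.2,"rx": 0,"ry": 0,"rz": 0,"claw": 1}
    - {"x": 0,"y": 0.001,"z": 0.24,"rx": 0,"ry": 0,"rz": 0,"claw": 1}
    - {"x": 0,"y": 0.001,"z": 0.27,"rx": 0,"ry": 0,"rz": 0,"claw": 1}
    - {"x": 0,"y": 0.001,"z": 0.284,"rx": 0,"ry": 0,"rz": 0,"claw": 1}
    - {"x": 0,"y": 0.001,"z": 0.284,"rx": 0,"ry": 0,"rz": 0,"claw": 1}
    - {"x": 0,"y": 0.001,"z": 0.284,"rx": 0,"ry": 0,"rz": 0,"claw": 1}

```text
time: 2.9
tool_pos: [0.4636, -0.2132, 0.0146]
tool_rot: [3.141, 0.0, 1.57]
contact_force: [0.3, 0.3, -0.1]
opening: 0.0919
grip_force: 0.0
```

Request:
step_arm:
  steps:
    - {"x": 0,"y": 0,"z": 0,"rx": 0,"ry": 0,"rz": 0,"claw": -1}
    - {"x": 0,"y": 0,"z": 0,"rx": 0,"ry": 0,"rz": 0,"claw": -1}
    - {"x": 0,"y": 0,"z": 0,"rx": 0,"ry": 0,"rz": 0,"claw": -1}
    - {"x": 0,"y": 0,"z": 0,"rx": 0,"ry": 0,"rz": 0,"claw": -1}
    - {"x": 0,"y": 0,"z": 0,"rx": 0,"ry": 0,"rz": 0,"claw": -1}
    - {"x": 0,"y": 0,"z": 0,"rx": 0,"ry": 0,"rz": 0,"claw": -1}
    - {"x": 0,"y": 0,"z": 0,"rx": 0,"ry": 0,"rz": 0,"claw": -1}
    - {"x": 0,"y": 0,"z": 0,"rx": 0,"ry": 0,"rz": 0,"claw": -1}
    - {"x": 0,"y": 0,"z": 0,"rx": 0,"ry": 0,"rz": 0,"claw": -1}

```text
time: 3.65
tool_pos: [0.463, -0.2126, 0.0137]
tool_rot: [-3.142, -0.0, 1.571]
contact_force: [-0.4, 0.4, 0.6]
opening: 0.0363
grip_force: 0.0
```

Request:
step_arm:
  steps:
    - {"x": 0,"y": 0,"z": 0,"rx": 0,"ry": 0,"rz": 0,"claw": -1}
    - {"x": 0,"y": 0,"z": 0,"rx": 0,"ry": 0,"rz": 0,"claw": -1}
    - {"x": 0,"y": 0,"z": 0,"rx": 0,"ry": 0,"rz": 0,"claw": -1}
    - {"x": 0,"y": 0,"z": 0,"rx": 0,"ry": 0,"rz": 0,"claw": -1}
    - {"x": 0,"y": 0,"z": 0,"rx": 0,"ry": 0,"rz": 0,"claw": -1}
    - {"x": 0,"y": 0,"z": -0.01,"rx": 0,"ry": 0,"rz": 0,"claw": -1}
    - {"x": 0,"y": 0,"z": -0.03,"rx": 0,"ry": 0,"rz": 0,"claw": -1}
    - {"x": 0,"y": 0,"z": -0.05,"rx": 0,"ry": 0,"rz": 0,"claw": -1}
    - {"x": 0,"y": 0,"z": -0.08,"rx": 0,"ry": 0,"rz": 0,"claw": -1}
    - {"x": 0,"y": 0,"z": -0.08,"rx": 0,"ry": 0,"rz": 0,"claw": -1}

```text
time: 4.48
tool_pos: [0.465, -0.2138, 0.0775]
tool_rot: [3.136, 0.004, 1.571]
contact_force: [1.5, -1.0, -1.3]
opening: 0.0295
grip_force: 25.0
```

Request:
step_arm:
  steps:
    - {"x": 0.01,"y": 0.02,"z": 0,"rx": 0,"ry": 0,"rz": 0,"claw": -1}
    - {"x": 0.025,"y": 0.06,"z": 0,"rx": 0,"ry": 0,"rz": 0,"claw": -1}
    - {"x": 0.045,"y": 0.11,"z": 0,"rx": 0,"ry": 0,"rz": 0,"claw": -1}
    - {"x": 0.065,"y": 0.16,"z": 0,"rx": 0,"ry": 0,"rz": 0,"claw": -1}
    - {"x": 0.078,"y": 0.2,"z": 0,"rx": 0,"ry": 0,"rz": 0,"claw": -1}
    - {"x": 0.082,"y": 0.213,"z": 0,"rx": 0,"ry": 0,"rz": 0,"claw": -1}
    - {"x": 0.082,"y": 0.213,"z": 0,"rx": 0,"ry": 0,"rz": 0,"claw": -1}
    - {"x": 0.082,"y": 0.213,"z": 0,"rx": 0,"ry": 0,"rz": 0,"claw": -1}

```text
time: 5.15
tool_pos: [0.6222, -0.1507, 0.0727]
tool_rot: [-3.14, -0.0, 1.572]
contact_force: [-0.3, -0.5, -1.2]
opening: 0.0296
grip_force: 25.0
```

```bash
python3 look.py w2 pad_d pylon_46
```

```text
5.2 [ 0.62162127 -0.15115293  0.07292537] [-3.13951475e+00 -3.94582598e-04  1.57065439e+00]
pad_d 0.85 [213.  59. 310. 158.] 0.0127 [ 0.6259 -0.0818] [ 0.6257 -0.0809] [0.062 0.062]
pad_d 0.63 [213. 172. 301. 231.] 0.0127 [ 0.6232 -0.144 ] [ 0.6242 -0.1401] [0.061 0.043]
pad_d 0.59 [226.   0. 314.  26.] 0.0127 [ 0.6303 -0.0248] [ 0.63   -0.0235] [0.051 0.015]
5.3 [ 0.62154177 -0.15165362  0.07350454] [-3.14030378e+00 -2.10022804e-04  1.56963243e+00]
pylon_46 0.9 [218. 207. 294. 289.] 0.1057 [ 0.6212 -0.1444] [ 0.6211 -0.1444] [0.028 0.014]
pylon_46 0.67 [ 0. 29. 24. 94.] 0.0124 [ 0.4586 -0.0501] [ 0.4578 -0.05  ] [0.018 0.034]
```

View pics/w2.png

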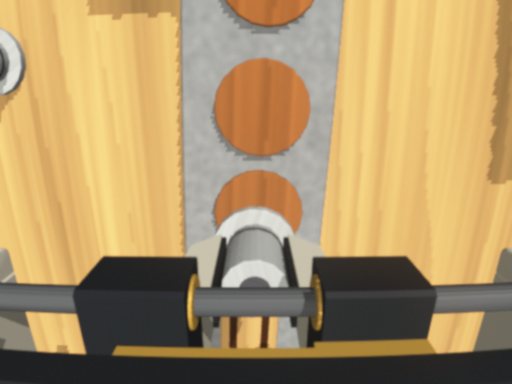

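The foot is above pad 4 (pixel 258,205). The offset is about 1.5 mm in x, which I'm correcting on the way down.

Request:
step_arm:
  steps:
    - {"x": -0.001,"y": 0.002,"z": 0.02,"rx": 0,"ry": 0,"rz": 0,"claw": -1}
    - {"x": -0.001,"y": 0.002,"z": 0.04,"rx": 0,"ry": 0,"rz": 0,"claw": -1}
    - {"x": -0.001,"y": 0.002,"z": 0.053,"rx": 0,"ry": 0,"rz": 0,"claw": -1}
    - {"x": -0.001,"y": 0.002,"z": 0.06,"rx": 0,"ry": 0,"rz": 0,"claw": -1}
    - {"x": -0.001,"y": 0.002,"z": 0.063,"rx": 0,"ry": 0,"rz": 0,"claw": -1}
    - {"x": -0.001,"y": 0.002,"z": 0.063,"rx": 0,"ry": 0,"rz": 0,"claw": -1}
    - {"x": -0.001,"y": 0.002,"z": 0.063,"rx": 0,"ry": 0,"rz": 0,"claw": -1}

```text
time: 5.93
tool_pos: [0.6247, -0.1522, 0.0271]
tool_rot: [3.141, 0.0, 1.57]
contact_force: [-0.0, -0.3, -1.0]
opening: 0.0296
grip_force: 25.0
```

Request:
step_arm:
  steps:
    - {"x": 0,"y": 0,"z": 0,"rx": 0,"ry": 0,"rz": 0,"claw": 1}
    - {"x": 0,"y": 0,"z": 0,"rx": 0,"ry": 0,"rz": 0,"claw": 1}
    - {"x": 0,"y": 0,"z": 0,"rx": 0,"ry": 0,"rz": 0,"claw": 1}
    - {"x": 0,"y": 0,"z": 0,"rx": 0,"ry": 0,"rz": 0,"claw": 1}
    - {"x": 0,"y": 0,"z": 0,"rx": 0,"ry": 0,"rz": 0,"claw": 1}
    - {"x": 0,"y": 0,"z": 0,"rx": 0,"ry": 0,"rz": 0,"claw": 1}
    - {"x": 0,"y": 0,"z": -0.04,"rx": 0,"ry": 0,"rz": 0,"claw": 1}
    - {"x": 0,"y": 0,"z": -0.09,"rx": 0,"ry": 0,"rz": 0,"claw": 1}
    - {"x": 0,"y": 0,"z": -0.14,"rx": 0,"ry": 0,"rz": 0,"claw": 1}
    - {"x": 0,"y": 0,"z": -0.19,"rx": 0,"ry": 0,"rz": 0,"claw": 1}
    - {"x": 0,"y": 0,"z": -0.2,"rx": 0,"ry": 0,"rz": 0,"claw": 1}
    - {"x": 0,"y": 0,"z": -0.2,"rx": 0,"ry": 0,"rz": 0,"claw": 1}

```text
time: 6.93
tool_pos: [0.626, -0.1525, 0.1804]
tool_rot: [3.135, 0.003, 1.571]
contact_force: [0.2, -0.6, -0.3]
opening: 0.0915
grip_force: 0.0
```

Request:
step_arm:
  steps:
    - {"x": 0.142,"y": -0.24,"z": -0.01,"rx": 0,"ry": 0,"rz": 0,"claw": 1}
    - {"x": 0.142,"y": -0.24,"z": -0.01,"rx": 0,"ry": 0,"rz": 0,"claw": 1}
    - {"x": 0.142,"y": -0.24,"z": -0.01,"rx": 0,"ry": 0,"rz": 0,"claw": 1}
    - {"x": 0.142,"y": -0.24,"z": -0.01,"rx": 0,"ry": 0,"rz": 0,"claw": 1}
    - {"x": 0.142,"y": -0.24,"z": -0.01,"rx": 0,"ry": 0,"rz": 0,"claw": 1}
    - {"x": 0.142,"y": -0.24,"z": -0.01,"rx": 0,"ry": 0,"rz": 0,"claw": 1}
    - {"x": 0.142,"y": -0.24,"z": -0.01,"rx": 0,"ry": 0,"rz": 0,"claw": 1}
    - {"x": 0.142,"y": -0.24,"z": -0.01,"rx": 0,"ry": 0,"rz": 0,"claw": 1}
    - {"x": 0.142,"y": -0.24,"z": -0.01,"rx": 0,"ry": 0,"rz": 0,"claw": 1}

```text
time: 7.68
tool_pos: [0.4454, -0.046, 0.1835]
tool_rot: [3.142, 0.0, 1.57]
contact_force: [0.6, 0.8, -0.6]
opening: 0.0918
grip_force: 0.0
```

```bash
python3 look.py w3 pylon_64 ; python3 - <<'E'
from h import *
n='top';c=cam(n);im,d=read_camera(n);cv2.imwrite('pics/t1.png',im[130:290,90:360].repeat(2,0).repeat(2,1))
for q in('pylon_46','pad_a'):
  for m in nets.masks_of(n,q)[:5]:
    v,u=np.nonzero(m['region']&(d>0));P=world(c,np.c_[u,v],d[v,u]);zt=np.percentile(P[:,2],95);T=P[abs(P[:,2]-zt)<.006]
    print(q,m['conf'],zt.round(4),((T.max(0)+T.min(0))/2)[:2].round(4),(T.max(0)-T.min(0))[:2].round(3))
for i in range(4):print(robot.observe()['tool_pos'])
E
```

```text
7.7333 [ 0.44537131 -0.04603261  0.18345223] [-3.14148417e+00  1.03492630e-04  1.56998178e+00]
pylon_64 0.82 [401. 248. 429. 274.] 0.0307 [ 0.6126 -0.1458] [ 0.612 -0.146] [0.006 0.009]
pylon_64 0.69 [228. 150. 275. 205.] 0.0647 [ 0.4438 -0.0472] [ 0.4439 -0.0466] [0.03  0.029]
pylon_64 0.65 [222.   4. 276.  66.] 0.1008 [0.4393 0.0783] [0.4391 0.0784] [0.029 0.029]
pylon_46 0.68 0.0838 [0.4425 0.205 ] [0.029 0.03 ]
pylon_46 0.55 0.0604 [ 0.6238 -0.1527] [0.029 0.028]
pad_a 0.69 0.015 [0.6283 0.0744] [0.06 0.06]
pad_a 0.64 0.0151 [ 0.6244 -0.08  ] [0.06  0.059]
pad_a 0.63 0.015 [ 6.307e-01 -5.000e-04] [0.058 0.055]
pad_a 0.5 0.0192 [ 0.6222 -0.1524] [0.058 0.059]
[ 0.4447987  -0.04576702  0.18356946]
[ 0.4447987  -0.04576702  0.18356946]
[ 0.4447987  -0.04576702  0.18356946]
[ 0.4447987  -0.04576702  0.18356946]
```

View pics/t1.png

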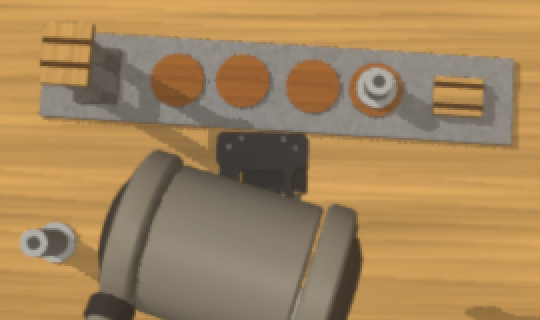

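Pylon_46 stands centred on pad 4 (crop pixel 377,87). Next is pylon_64.

Request:
step_arm:
  steps:
    - {"x": -0.001,"y": -0.001,"z": 0.05,"rx": 0,"ry": 0,"rz": 0,"claw": 1}
    - {"x": -0.001,"y": -0.001,"z": 0.1,"rx": 0,"ry": 0,"rz": 0,"claw": 1}
    - {"x": -0.001,"y": -0.001,"z": 0.15,"rx": 0,"ry": 0,"rz": 0,"claw": 0.6}
    - {"x": -0.001,"y": -0.001,"z": 0.19,"rx": 0,"ry": 0,"rz": 0,"claw": 0.4}
    - {"x": -0.001,"y": -0.001,"z": 0.21,"rx": 0,"ry": 0,"rz": 0,"claw": 0.3}
    - {"x": -0.001,"y": -0.001,"z": 0.217,"rx": 0,"ry": 0,"rz": 0,"claw": 0.2}
    - {"x": -0.001,"y": -0.001,"z": 0.217,"rx": 0,"ry": 0,"rz": 0,"claw": 0.1}
    - {"x": -0.001,"y": -0.001,"z": 0.217,"rx": 0,"ry": 0,"rz": 0,"claw": 0}

```text
time: 8.6
tool_pos: [0.4443, -0.0464, 0.0217]
tool_rot: [3.141, 0.0, 1.57]
contact_force: [0.5, -0.1, -0.0]
opening: 0.0564
grip_force: 0.0
```

Request:
step_arm:
  steps:
    - {"x": 0,"y": 0,"z": 0,"rx": 0,"ry": 0,"rz": 0,"claw": -1}
    - {"x": 0,"y": 0,"z": 0,"rx": 0,"ry": 0,"rz": 0,"claw": -1}
    - {"x": 0,"y": 0,"z": 0,"rx": 0,"ry": 0,"rz": 0,"claw": -1}
    - {"x": 0,"y": 0,"z": 0,"rx": 0,"ry": 0,"rz": 0,"claw": -1}
    - {"x": 0,"y": 0,"z": 0,"rx": 0,"ry": 0,"rz": 0,"claw": -1}
    - {"x": 0,"y": 0,"z": 0,"rx": 0,"ry": 0,"rz": 0,"claw": -1}
    - {"x": 0,"y": 0,"z": 0,"rx": 0,"ry": 0,"rz": 0,"claw": -1}
    - {"x": 0,"y": 0,"z": 0,"rx": 0,"ry": 0,"rz": 0,"claw": -1}
    - {"x": 0,"y": 0,"z": 0,"rx": 0,"ry": 0,"rz": 0,"claw": -1}
    - {"x": 0,"y": 0,"z": 0,"rx": 0,"ry": 0,"rz": 0,"claw": -1}

```text
time: 9.43
tool_pos: [0.4441, -0.0463, 0.0219]
tool_rot: [3.14, 0.0, 1.571]
contact_force: [-0.7, 1.4, 7.3]
opening: 0.0295
grip_force: 25.0
```

Request:
step_arm:
  steps:
    - {"x": 0,"y": 0,"z": -0.01,"rx": 0,"ry": 0,"rz": 0,"claw": -1}
    - {"x": 0,"y": 0,"z": -0.04,"rx": 0,"ry": 0,"rz": 0,"claw": -1}
    - {"x": 0,"y": 0,"z": -0.07,"rx": 0,"ry": 0,"rz": 0,"claw": -1}
    - {"x": -0.01,"y": 0.03,"z": -0.08,"rx": 0,"ry": 0,"rz": 0,"claw": -1}
    - {"x": -0.015,"y": 0.08,"z": -0.08,"rx": 0,"ry": 0,"rz": 0,"claw": -1}
    - {"x": -0.025,"y": 0.13,"z": -0.08,"rx": 0,"ry": 0,"rz": 0,"claw": -1}
    - {"x": -0.035,"y": 0.18,"z": -0.08,"rx": 0,"ry": 0,"rz": 0,"claw": -1}
    - {"x": -0.045,"y": 0.22,"z": -0.08,"rx": 0,"ry": 0,"rz": 0,"claw": -1}
    - {"x": -0.045,"y": 0.24,"z": -0.08,"rx": 0,"ry": 0,"rz": 0,"claw": -1}
    - {"x": -0.045,"y": 0.242,"z": -0.08,"rx": 0,"ry": 0,"rz": 0,"claw": -1}
    - {"x": -0.045,"y": 0.242,"z": -0.08,"rx": 0,"ry": 0,"rz": 0,"claw": -1}
    - {"x": -0.045,"y": 0.242,"z": -0.08,"rx": 0,"ry": 0,"rz": 0,"claw": -1}

```text
time: 10.43
tool_pos: [0.6237, -0.0795, 0.0808]
tool_rot: [-3.139, -0.0, 1.571]
contact_force: [-0.8, 0.2, -1.2]
opening: 0.0295
grip_force: 25.0
```

```bash
python3 look.py w4 pad_d pylon_64
```

```text
10.4833 [ 0.62363065 -0.07956662  0.08105671] [-3.13973833e+00 -3.38042889e-04  1.57072531e+00]
pad_d 0.97 [219. 170. 301. 227.] 0.0128 [ 0.6256 -0.073 ] [ 0.6269 -0.0684] [0.061 0.044]
pad_d 0.76 [217.  45. 316. 144.] 0.0126 [ 0.6298 -0.002 ] [ 0.63   -0.0012] [0.062 0.062]
10.5833 [ 0.62403105 -0.0796974   0.08144082] [-3.14078449e+00 -9.09946717e-05  1.57060617e+00]
pylon_64 0.74 [214. 199. 294. 331.] 0.1233 [ 0.6234 -0.0803] [ 0.6234 -0.0766] [0.028 0.031]
pylon_64 0.69 [236. 324. 278. 348.] 0.0589 [ 0.6244 -0.1554] [ 0.6248 -0.1558] [0.03  0.018]
```

Request:
step_arm:
  steps:
    - {"x": -0.001,"y": 0.002,"z": 0.02,"rx": 0,"ry": 0,"rz": 0,"claw": -1}
    - {"x": -0.002,"y": 0.0025,"z": 0.04,"rx": 0,"ry": 0,"rz": 0,"claw": -1}
    - {"x": -0.002,"y": 0.0025,"z": 0.053,"rx": 0,"ry": 0,"rz": 0,"claw": -1}
    - {"x": -0.002,"y": 0.0025,"z": 0.06,"rx": 0,"ry": 0,"rz": 0,"claw": -1}
    - {"x": -0.002,"y": 0.0025,"z": 0.063,"rx": 0,"ry": 0,"rz": 0,"claw": -1}
    - {"x": -0.002,"y": 0.0025,"z": 0.063,"rx": 0,"ry": 0,"rz": 0,"claw": -1}
    - {"x": -0.002,"y": 0.0025,"z": 0.063,"rx": 0,"ry": 0,"rz": 0,"claw": -1}

```text
time: 11.22
tool_pos: [0.6272, -0.0815, 0.0345]
tool_rot: [3.141, 0.0, 1.571]
contact_force: [-0.5, 0.4, -0.8]
opening: 0.0294
grip_force: 25.0
```

Request:
step_arm:
  steps:
    - {"x": 0,"y": 0,"z": 0,"rx": 0,"ry": 0,"rz": 0,"claw": 1}
    - {"x": 0,"y": 0,"z": 0,"rx": 0,"ry": 0,"rz": 0,"claw": 1}
    - {"x": 0,"y": 0,"z": 0,"rx": 0,"ry": 0,"rz": 0,"claw": 1}
    - {"x": 0,"y": 0,"z": 0,"rx": 0,"ry": 0,"rz": 0,"claw": 1}
    - {"x": 0,"y": 0,"z": 0,"rx": 0,"ry": 0,"rz": 0,"claw": 1}
    - {"x": 0,"y": 0,"z": 0,"rx": 0,"ry": 0,"rz": 0,"claw": 1}
    - {"x": 0,"y": 0,"z": -0.04,"rx": 0,"ry": 0,"rz": 0,"claw": 1}
    - {"x": 0,"y": 0,"z": -0.09,"rx": 0,"ry": 0,"rz": 0,"claw": 1}
    - {"x": 0,"y": 0,"z": -0.14,"rx": 0,"ry": 0,"rz": 0,"claw": 1}
    - {"x": 0,"y": 0,"z": -0.19,"rx": 0,"ry": 0,"rz": 0,"claw": 1}
    - {"x": 0,"y": 0,"z": -0.24,"rx": 0,"ry": 0,"rz": 0,"claw": 1}
    - {"x": 0,"y": 0,"z": -0.24,"rx": 0,"ry": 0,"rz": 0,"claw": 1}

```text
time: 12.22
tool_pos: [0.6303, -0.0822, 0.223]
tool_rot: [3.127, 0.004, 1.571]
contact_force: [1.3, -0.2, 0.6]
opening: 0.0915
grip_force: 0.0
```

Request:
step_arm:
  steps:
    - {"x": 0.381,"y": -0.245,"z": 0,"rx": 0,"ry": 0,"rz": 0,"claw": 1}
    - {"x": 0.381,"y": -0.245,"z": 0,"rx": 0,"ry": 0,"rz": 0,"claw": 1}
    - {"x": 0.381,"y": -0.245,"z": 0,"rx": 0,"ry": 0,"rz": 0,"claw": 1}
    - {"x": 0.381,"y": -0.245,"z": 0,"rx": 0,"ry": 0,"rz": 0,"claw": 1}
    - {"x": 0.381,"y": -0.245,"z": 0,"rx": 0,"ry": 0,"rz": 0,"claw": 1}
    - {"x": 0.381,"y": -0.245,"z": 0,"rx": 0,"ry": 0,"rz": 0,"claw": 1}
    - {"x": 0.381,"y": -0.245,"z": 0,"rx": 0,"ry": 0,"rz": 0,"claw": 1}
    - {"x": 0.381,"y": -0.245,"z": 0,"rx": 0,"ry": 0,"rz": 0,"claw": 1}
    - {"x": 0.381,"y": -0.245,"z": 0,"rx": 0,"ry": 0,"rz": 0,"claw": 1}
    - {"x": 0.381,"y": -0.245,"z": 0,"rx": 0,"ry": 0,"rz": 0,"claw": 1}
    - {"x": 0.381,"y": -0.245,"z": 0,"rx": 0,"ry": 0,"rz": 0,"claw": 1}
    - {"x": 0.381,"y": -0.245,"z": 0,"rx": 0,"ry": 0,"rz": 0,"claw": 1}

```text
time: 13.22
tool_pos: [0.4441, 0.2034, 0.2139]
tool_rot: [3.141, 0.0, 1.57]
contact_force: [-0.1, 1.1, 0.4]
opening: 0.092
grip_force: 0.0
```

```bash
python3 look.py w5 pylon_82; python3 - <<'E'
from h import *
n='top';c=cam(n);im,d=read_camera(n);cv2.imwrite('pics/t2.png',im[130:290,90:360].repeat(2,0).repeat(2,1))
for q in('pylon_46','pad_a'):
  for m in nets.masks_of(n,q)[:5]:
    v,u=np.nonzero(m['region']&(d>0));P=world(c,np.c_[u,v],d[v,u]);zt=np.percentile(P[:,2],95);T=P[abs(P[:,2]-zt)<.006]
    print(q,m['conf'],zt.round(4),((T.max(0)+T.min(0))/2)[:2].round(4),(T.max(0)-T.min(0))[:2].round(3))
print(robot.observe()['tool_pos'])
E
```

```text
13.2667 [0.44417795 0.20323284 0.21381063] [3.14134649e+00 3.77963416e-04 1.56884670e+00]
pylon_82 0.82 [233. 249. 270. 324.] 0.0997 [0.4393 0.0695] [0.4397 0.0696] [0.022 0.01 ]
pylon_82 0.72 [233. 144. 276. 197.] 0.0827 [0.4426 0.2038] [0.4428 0.2044] [0.029 0.03 ]
pylon_46 0.93 0.1022 [0.4391 0.0801] [0.026 0.027]
pylon_46 0.67 0.0843 [0.4425 0.2048] [0.029 0.03 ]
pylon_46 0.6 0.0784 [ 0.6254 -0.0817] [0.029 0.028]
pylon_46 0.52 0.06 [ 0.6237 -0.1528] [0.029 0.028]
pad_a 0.8 0.0151 [ 0.6225 -0.1524] [0.058 0.059]
pad_a 0.76 0.0149 [6.297e-01 5.000e-04] [0.061 0.062]
pad_a 0.65 0.0152 [0.6283 0.0754] [0.061 0.062]
pad_a 0.57 0.0165 [ 0.6212 -0.08  ] [0.053 0.059]
[0.44385036 0.2034768  0.21376983]
```

View pics/t2.png

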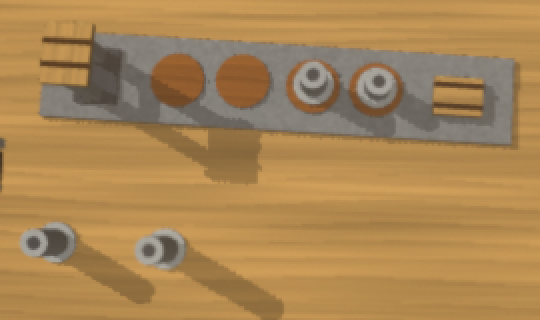

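Pylon_46 and pylon_64 are centred on their footings (crop pixels (377,87) and (313,85)). Next is pylon_82.

Request:
step_arm:
  steps:
    - {"x": 0.0013,"y": -0.0015,"z": 0.05,"rx": 0,"ry": 0,"rz": 0,"claw": 1}
    - {"x": 0.0013,"y": -0.0015,"z": 0.1,"rx": 0,"ry": 0,"rz": 0,"claw": 1}
    - {"x": 0.0013,"y": -0.0015,"z": 0.15,"rx": 0,"ry": 0,"rz": 0,"claw": 0.6}
    - {"x": 0.0013,"y": -0.0015,"z": 0.2,"rx": 0,"ry": 0,"rz": 0,"claw": 0.4}
    - {"x": 0.0013,"y": -0.0015,"z": 0.228,"rx": 0,"ry": 0,"rz": 0,"claw": 0.3}
    - {"x": 0.0013,"y": -0.0015,"z": 0.238,"rx": 0,"ry": 0,"rz": 0,"claw": 0.2}
    - {"x": 0.0013,"y": -0.0015,"z": 0.238,"rx": 0,"ry": 0,"rz": 0,"claw": 0.1}
    - {"x": 0.0013,"y": -0.0015,"z": 0.238,"rx": 0,"ry": 0,"rz": 0,"claw": 0}

```text
time: 14.13
tool_pos: [0.443, 0.2053, 0.0361]
tool_rot: [3.141, -0.0, 1.57]
contact_force: [-0.1, 0.9, 0.4]
opening: 0.0562
grip_force: 0.0
```

Request:
step_arm:
  steps:
    - {"x": 0,"y": 0,"z": 0,"rx": 0,"ry": 0,"rz": 0,"claw": -1}
    - {"x": 0,"y": 0,"z": 0,"rx": 0,"ry": 0,"rz": 0,"claw": -1}
    - {"x": 0,"y": 0,"z": 0,"rx": 0,"ry": 0,"rz": 0,"claw": -1}
    - {"x": 0,"y": 0,"z": 0,"rx": 0,"ry": 0,"rz": 0,"claw": -1}
    - {"x": 0,"y": 0,"z": 0,"rx": 0,"ry": 0,"rz": 0,"claw": -1}
    - {"x": 0,"y": 0,"z": 0,"rx": 0,"ry": 0,"rz": 0,"claw": -1}
    - {"x": 0,"y": 0,"z": 0,"rx": 0,"ry": 0,"rz": 0,"claw": -1}
    - {"x": 0,"y": 0,"z": 0,"rx": 0,"ry": 0,"rz": 0,"claw": -1}
    - {"x": 0,"y": 0,"z": 0,"rx": 0,"ry": 0,"rz": 0,"claw": -1}
    - {"x": 0,"y": 0,"z": 0,"rx": 0,"ry": 0,"rz": 0,"claw": -1}

```text
time: 14.97
tool_pos: [0.4428, 0.2055, 0.0363]
tool_rot: [3.14, -0.0, 1.571]
contact_force: [-0.7, -1.0, 7.0]
opening: 0.0294
grip_force: 25.0
```

Request:
step_arm:
  steps:
    - {"x": 0,"y": 0,"z": -0.01,"rx": 0,"ry": 0,"rz": 0,"claw": -1}
    - {"x": 0,"y": 0,"z": -0.05,"rx": 0,"ry": 0,"rz": 0,"claw": -1}
    - {"x": 0,"y": 0,"z": -0.1,"rx": 0,"ry": 0,"rz": 0,"claw": -1}
    - {"x": 0,"y": 0,"z": -0.15,"rx": 0,"ry": 0,"rz": 0,"claw": -1}
    - {"x": -0.02,"y": 0.02,"z": -0.16,"rx": 0,"ry": 0,"rz": 0,"claw": -1}
    - {"x": -0.05,"y": 0.045,"z": -0.16,"rx": 0,"ry": 0,"rz": 0,"claw": -1}
    - {"x": -0.085,"y": 0.077,"z": -0.16,"rx": 0,"ry": 0,"rz": 0,"claw": -1}
    - {"x": -0.12,"y": 0.109,"z": -0.16,"rx": 0,"ry": 0,"rz": 0,"claw": -1}
    - {"x": -0.155,"y": 0.141,"z": -0.16,"rx": 0,"ry": 0,"rz": 0,"claw": -1}
    - {"x": -0.19,"y": 0.173,"z": -0.16,"rx": 0,"ry": 0,"rz": 0,"claw": -1}
    - {"x": -0.225,"y": 0.204,"z": -0.16,"rx": 0,"ry": 0,"rz": 0,"claw": -1}
    - {"x": -0.25,"y": 0.227,"z": -0.16,"rx": 0,"ry": 0,"rz": 0,"claw": -1}

```text
time: 15.97
tool_pos: [0.6135, 0.0153, 0.1554]
tool_rot: [-3.141, 0.001, 1.569]
contact_force: [0.7, 0.5, -1.8]
opening: 0.0295
grip_force: 25.0
```

Request:
step_arm:
  steps:
    - {"x": -0.02,"y": 0.018,"z": 0.01,"rx": 0,"ry": 0,"rz": 0,"claw": -1}
    - {"x": -0.0245,"y": 0.023,"z": 0.03,"rx": 0,"ry": 0,"rz": 0,"claw": -1}
    - {"x": -0.0245,"y": 0.023,"z": 0.06,"rx": 0,"ry": 0,"rz": 0,"claw": -1}
    - {"x": -0.0245,"y": 0.023,"z": 0.08,"rx": 0,"ry": 0,"rz": 0,"claw": -1}
    - {"x": -0.0245,"y": 0.023,"z": 0.08,"rx": 0,"ry": 0,"rz": 0,"claw": -1}
    - {"x": -0.0245,"y": 0.023,"z": 0.08,"rx": 0,"ry": 0,"rz": 0,"claw": -1}
    - {"x": -0.0245,"y": 0.023,"z": 0.08,"rx": 0,"ry": 0,"rz": 0,"claw": -1}

```text
time: 16.55
tool_pos: [0.6301, -0.0005, 0.0966]
tool_rot: [3.14, 0.0, 1.571]
contact_force: [0.4, -0.3, -1.6]
opening: 0.0297
grip_force: 25.0
```

```bash
python3 look.py w6 pad_d pylon_82
```

```text
16.6 [ 6.30357696e-01 -5.03978717e-04  9.70207270e-02] [3.13924127e+00 3.63724166e-04 1.57081269e+00]
pad_d 0.87 [214. 160. 297. 217.] 0.0127 [0.63  0.008] [0.6302 0.0111] [0.061 0.042]
pad_d 0.75 [210.  54. 300. 146.] 0.0127 [0.6291 0.0719] [0.6295 0.073 ] [0.062 0.062]
pad_d 0.68 [214. 334. 280. 346.] 0.0125 [ 0.6229 -0.1355] [ 0.6105 -0.1365] [0.055 0.013]
16.7 [ 6.30277652e-01 -4.86897526e-04  9.69594363e-02] [3.13919242e+00 3.74938209e-04 1.57081733e+00]
pylon_82 0.98 [226. 330. 274. 348.] 0.0769 [ 0.627  -0.0776] [ 0.6261 -0.0782] [0.03  0.012]
pylon_82 0.77 [216. 191. 294. 335.] 0.1428 [ 0.6294 -0.0015] [ 0.6295 -0.0012] [0.027 0.03 ]
pylon_82 0.64 [  2.  69.  36. 128.] 0.0212 [0.4504 0.078 ] [0.4522 0.0775] [0.008 0.024]
```

Request:
step_arm:
  steps:
    - {"x": 0,"y": 0,"z": 0.02,"rx": 0,"ry": 0,"rz": 0,"claw": -1}
    - {"x": 0,"y": 0,"z": 0.04,"rx": 0,"ry": 0,"rz": 0,"claw": -1}
    - {"x": 0,"y": 0,"z": 0.053,"rx": 0,"ry": 0,"rz": 0,"claw": -1}
    - {"x": 0,"y": 0,"z": 0.06,"rx": 0,"ry": 0,"rz": 0,"claw": -1}
    - {"x": 0,"y": 0,"z": 0.064,"rx": 0,"ry": 0,"rz": 0,"claw": -1}
    - {"x": 0,"y": 0,"z": 0.064,"rx": 0,"ry": 0,"rz": 0,"claw": -1}
    - {"x": 0,"y": 0,"z": 0.064,"rx": 0,"ry": 0,"rz": 0,"claw": -1}

```text
time: 17.33
tool_pos: [0.63, -0.0006, 0.0484]
tool_rot: [3.14, 0.0, 1.571]
contact_force: [-0.4, 0.2, 1.1]
opening: 0.0293
grip_force: 25.0
```

Request:
step_arm:
  steps:
    - {"x": 0,"y": 0,"z": 0,"rx": 0,"ry": 0,"rz": 0,"claw": 1}
    - {"x": 0,"y": 0,"z": 0,"rx": 0,"ry": 0,"rz": 0,"claw": 1}
    - {"x": 0,"y": 0,"z": 0,"rx": 0,"ry": 0,"rz": 0,"claw": 1}
    - {"x": 0,"y": 0,"z": 0,"rx": 0,"ry": 0,"rz": 0,"claw": 1}
    - {"x": 0,"y": 0,"z": 0,"rx": 0,"ry": 0,"rz": 0,"claw": 1}
    - {"x": 0,"y": 0,"z": 0,"rx": 0,"ry": 0,"rz": 0,"claw": 1}
    - {"x": 0,"y": 0,"z": -0.04,"rx": 0,"ry": 0,"rz": 0,"claw": 1}
    - {"x": 0,"y": 0,"z": -0.09,"rx": 0,"ry": 0,"rz": 0,"claw": 1}
    - {"x": 0,"y": 0,"z": -0.14,"rx": 0,"ry": 0,"rz": 0,"claw": 1}
    - {"x": 0,"y": 0,"z": -0.19,"rx": 0,"ry": 0,"rz": 0,"claw": 1}
    - {"x": 0,"y": 0,"z": -0.24,"rx": 0,"ry": 0,"rz": 0,"claw": 1}
    - {"x": 0,"y": 0,"z": -0.24,"rx": 0,"ry": 0,"rz": 0,"claw": 1}

```text
time: 18.33
tool_pos: [0.6328, -0.0009, 0.2365]
tool_rot: [3.127, 0.002, 1.571]
contact_force: [-0.0, -0.1, 1.2]
opening: 0.0916
grip_force: 0.0
```

Request:
step_arm:
  steps:
    - {"x": 0.107,"y": -0.254,"z": 0,"rx": 0,"ry": 0,"rz": 0,"claw": 1}
    - {"x": 0.107,"y": -0.254,"z": 0,"rx": 0,"ry": 0,"rz": 0,"claw": 1}
    - {"x": 0.107,"y": -0.254,"z": 0,"rx": 0,"ry": 0,"rz": 0,"claw": 1}
    - {"x": 0.107,"y": -0.254,"z": 0,"rx": 0,"ry": 0,"rz": 0,"claw": 1}
    - {"x": 0.107,"y": -0.254,"z": 0,"rx": 0,"ry": 0,"rz": 0,"claw": 1}
    - {"x": 0.107,"y": -0.254,"z": 0,"rx": 0,"ry": 0,"rz": 0,"claw": 1}
    - {"x": 0.107,"y": -0.254,"z": 0,"rx": 0,"ry": 0,"rz": 0,"claw": 1}
    - {"x": 0.107,"y": -0.254,"z": 0,"rx": 0,"ry": 0,"rz": 0,"claw": 1}
    - {"x": 0.107,"y": -0.254,"z": 0,"rx": 0,"ry": 0,"rz": 0,"claw": 1}

```text
time: 19.08
tool_pos: [0.4404, 0.0794, 0.2276]
tool_rot: [3.14, 0.0, 1.57]
contact_force: [0.6, 0.4, 0.4]
opening: 0.0918
grip_force: 0.0
```

```bash
python3 look.py w7 pylon_100; python3 -c "
from h import *
print(robot.observe()['tool_pos'])"
```

```text
19.1333 [0.44035283 0.07926635 0.2274088 ] [3.14092231e+00 1.78807156e-04 1.56976339e+00]
pylon_100 0.82 [237. 143. 276. 203.] 0.1006 [0.439 0.079] [0.439  0.0795] [0.028 0.029]
pylon_100 0.59 [390. 210. 454. 254.] 0.0938 [0.6279 0.0074] [0.627  0.0079] [0.026 0.011]
[0.44017762 0.07925498 0.22724695]
```

Request:
step_arm:
  steps:
    - {"x": 0.0005,"y": -0.0015,"z": 0.05,"rx": 0,"ry": 0,"rz": 0,"claw": 1}
    - {"x": 0.0005,"y": -0.0015,"z": 0.1,"rx": 0,"ry": 0,"rz": 0,"claw": 1}
    - {"x": 0.0005,"y": -0.0015,"z": 0.15,"rx": 0,"ry": 0,"rz": 0,"claw": 0.6}
    - {"x": 0.0005,"y": -0.0015,"z": 0.2,"rx": 0,"ry": 0,"rz": 0,"claw": 0.4}
    - {"x": 0.0005,"y": -0.0015,"z": 0.225,"rx": 0,"ry": 0,"rz": 0,"claw": 0.3}
    - {"x": 0.0005,"y": -0.0015,"z": 0.233,"rx": 0,"ry": 0,"rz": 0,"claw": 0.2}
    - {"x": 0.0005,"y": -0.0015,"z": 0.233,"rx": 0,"ry": 0,"rz": 0,"claw": 0.1}
    - {"x": 0.0005,"y": -0.0015,"z": 0.233,"rx": 0,"ry": 0,"rz": 0,"claw": 0}

```text
time: 19.85
tool_pos: [0.439, 0.0799, 0.0532]
tool_rot: [3.141, 0.0, 1.57]
contact_force: [-0.2, -0.2, 0.0]
opening: 0.056
grip_force: 0.0
```

Request:
step_arm:
  steps:
    - {"x": 0,"y": 0,"z": 0,"rx": 0,"ry": 0,"rz": 0,"claw": -1}
    - {"x": 0,"y": 0,"z": 0,"rx": 0,"ry": 0,"rz": 0,"claw": -1}
    - {"x": 0,"y": 0,"z": 0,"rx": 0,"ry": 0,"rz": 0,"claw": -1}
    - {"x": 0,"y": 0,"z": 0,"rx": 0,"ry": 0,"rz": 0,"claw": -1}
    - {"x": 0,"y": 0,"z": 0,"rx": 0,"ry": 0,"rz": 0,"claw": -1}
    - {"x": 0,"y": 0,"z": 0,"rx": 0,"ry": 0,"rz": 0,"claw": -1}
    - {"x": 0,"y": 0,"z": 0,"rx": 0,"ry": 0,"rz": 0,"claw": -1}
    - {"x": 0,"y": 0,"z": 0,"rx": 0,"ry": 0,"rz": 0,"claw": -1}
    - {"x": 0,"y": 0,"z": 0,"rx": 0,"ry": 0,"rz": 0,"claw": -1}
    - {"x": 0,"y": 0,"z": 0,"rx": 0,"ry": 0,"rz": 0,"claw": -1}

```text
time: 20.68
tool_pos: [0.4386, 0.0801, 0.0535]
tool_rot: [3.14, 0.0, 1.571]
contact_force: [0.6, 0.7, 5.7]
opening: 0.0295
grip_force: 25.0
```

Request:
step_arm:
  steps:
    - {"x": 0,"y": 0,"z": -0.01,"rx": 0,"ry": 0,"rz": 0,"claw": -1}
    - {"x": 0,"y": 0,"z": -0.04,"rx": 0,"ry": 0,"rz": 0,"claw": -1}
    - {"x": 0,"y": 0,"z": -0.07,"rx": 0,"ry": 0,"rz": 0,"claw": -1}
    - {"x": -0.001,"y": 0.03,"z": -0.08,"rx": 0,"ry": 0,"rz": 0,"claw": -1}
    - {"x": -0.002,"y": 0.08,"z": -0.08,"rx": 0,"ry": 0,"rz": 0,"claw": -1}
    - {"x": -0.004,"y": 0.13,"z": -0.08,"rx": 0,"ry": 0,"rz": 0,"claw": -1}
    - {"x": -0.006,"y": 0.18,"z": -0.08,"rx": 0,"ry": 0,"rz": 0,"claw": -1}
    - {"x": -0.007,"y": 0.22,"z": -0.08,"rx": 0,"ry": 0,"rz": 0,"claw": -1}
    - {"x": -0.007,"y": 0.245,"z": -0.08,"rx": 0,"ry": 0,"rz": 0,"claw": -1}
    - {"x": -0.007,"y": 0.253,"z": -0.08,"rx": 0,"ry": 0,"rz": 0,"claw": -1}
    - {"x": -0.007,"y": 0.253,"z": -0.08,"rx": 0,"ry": 0,"rz": 0,"claw": -1}
    - {"x": -0.007,"y": 0.253,"z": -0.08,"rx": 0,"ry": 0,"rz": 0,"claw": -1}

```text
time: 21.68
tool_pos: [0.6263, 0.0749, 0.1122]
tool_rot: [-3.139, 0.0, 1.571]
contact_force: [0.0, 0.4, -1.2]
opening: 0.0296
grip_force: 25.0
```

```bash
python3 look.py w8 pad_d pylon_100
```

```text
21.7333 [0.62613334 0.07494569 0.11246273] [-3.13942885e+00  6.89592883e-05  1.57079126e+00]
pad_d 0.7 [223. 159. 299. 216.] 0.0128 [0.6298 0.0798] [0.6322 0.0861] [0.061 0.047]
21.8333 [0.62644147 0.07498723 0.11290267] [-3.14051990e+00  4.60241480e-05  1.57085085e+00]
pylon_100 0.89 [219. 186. 291. 340.] 0.1593 [0.6259 0.074 ] [0.6258 0.0744] [0.028 0.031]
pylon_100 0.57 [237. 329. 283. 349.] 0.095 [6.295e-01 6.000e-04] [ 6.302e-01 -4.000e-04] [0.029 0.013]
pylon_100 0.56 [232. 342. 236. 348.] 0.0183 [ 0.6073 -0.0716] [ 0.6075 -0.0719] [0.004 0.007]
```

View pics/w8.png

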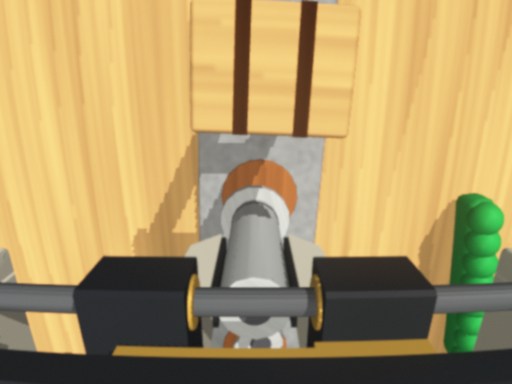

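Pylon_100 is held upright above pad 1, next to the tower. Lowering it with a 2 mm correction.

Request:
step_arm:
  steps:
    - {"x": -0.001,"y": 0.003,"z": 0.02,"rx": 0,"ry": 0,"rz": 0,"claw": -1}
    - {"x": -0.001,"y": 0.003,"z": 0.04,"rx": 0,"ry": 0,"rz": 0,"claw": -1}
    - {"x": -0.001,"y": 0.003,"z": 0.053,"rx": 0,"ry": 0,"rz": 0,"claw": -1}
    - {"x": -0.001,"y": 0.003,"z": 0.06,"rx": 0,"ry": 0,"rz": 0,"claw": -1}
    - {"x": -0.001,"y": 0.003,"z": 0.063,"rx": 0,"ry": 0,"rz": 0,"claw": -1}
    - {"x": -0.001,"y": 0.003,"z": 0.063,"rx": 0,"ry": 0,"rz": 0,"claw": -1}
    - {"x": -0.001,"y": 0.003,"z": 0.063,"rx": 0,"ry": 0,"rz": 0,"claw": -1}

```text
time: 22.47
tool_pos: [0.6303, 0.0741, 0.0661]
tool_rot: [3.14, 0.0, 1.571]
contact_force: [0.2, -0.6, -0.7]
opening: 0.0296
grip_force: 25.0
```

Request:
step_arm:
  steps:
    - {"x": 0,"y": 0,"z": 0,"rx": 0,"ry": 0,"rz": 0,"claw": 1}
    - {"x": 0,"y": 0,"z": 0,"rx": 0,"ry": 0,"rz": 0,"claw": 1}
    - {"x": 0,"y": 0,"z": 0,"rx": 0,"ry": 0,"rz": 0,"claw": 1}
    - {"x": 0,"y": 0,"z": 0,"rx": 0,"ry": 0,"rz": 0,"claw": 1}
    - {"x": 0,"y": 0,"z": 0,"rx": 0,"ry": 0,"rz": 0,"claw": 1}
    - {"x": 0,"y": 0,"z": 0,"rx": 0,"ry": 0,"rz": 0,"claw": 1}
    - {"x": 0,"y": 0,"z": -0.04,"rx": 0,"ry": 0,"rz": 0,"claw": 1}
    - {"x": 0,"y": 0,"z": -0.09,"rx": 0,"ry": 0,"rz": 0,"claw": 1}
    - {"x": 0,"y": 0,"z": -0.14,"rx": 0,"ry": 0,"rz": 0,"claw": 1}
    - {"x": 0,"y": 0,"z": -0.19,"rx": 0,"ry": 0,"rz": 0,"claw": 1}
    - {"x": 0,"y": 0,"z": -0.22,"rx": 0,"ry": 0,"rz": 0,"claw": 1}
    - {"x": 0,"y": 0,"z": -0.22,"rx": 0,"ry": 0,"rz": 0,"claw": 1}

```text
time: 23.47
tool_pos: [0.6324, 0.0741, 0.2372]
tool_rot: [3.13, 0.0, 1.571]
contact_force: [0.2, -0.1, 1.0]
opening: 0.0915
grip_force: 0.0
```

Request:
step_arm:
  steps:
    - {"x": 0,"y": -0.25,"z": 0,"rx": 0,"ry": 0,"rz": 0,"claw": 1}
    - {"x": 0,"y": -0.25,"z": 0,"rx": 0,"ry": 0,"rz": 0,"claw": 1}
    - {"x": 0,"y": -0.25,"z": 0,"rx": 0,"ry": 0,"rz": 0,"claw": 1}
    - {"x": 0,"y": -0.25,"z": 0,"rx": 0,"ry": 0,"rz": 0,"claw": 1}
    - {"x": 0,"y": -0.25,"z": 0,"rx": 0,"ry": 0,"rz": 0,"claw": 1}
    - {"x": 0,"y": -0.25,"z": 0,"rx": 0,"ry": 0,"rz": 0,"claw": 1}
    - {"x": 0,"y": -0.25,"z": 0,"rx": 0,"ry": 0,"rz": 0,"claw": 1}
    - {"x": 0,"y": -0.25,"z": 0,"rx": 0,"ry": 0,"rz": 0,"claw": 1}

```text
time: 24.13
tool_pos: [0.4433, 0.0741, 0.2305]
tool_rot: [3.14, 0.0, 1.57]
contact_force: [0.7, 0.2, 0.3]
opening: 0.0915
grip_force: 0.0
```

```bash
python3 - <<'E'
from h import *
for n in('top','side'):
  c=cam(n);im,d=read_camera(n);cv2.imwrite(f'pics/{n}9.png',im)
  for m in nets.masks_of(n,'pylon_46')[:5]:
    v,u=np.nonzero(m['region']&(d>0));P=world(c,np.c_[u,v],d[v,u]);zt=np.percentile(P[:,2],95);T=P[abs(P[:,2]-zt)<.006]
    print(n,m['conf'],zt.round(4),((T.max(0)+T.min(0))/2)[:2].round(4),(T.max(0)-T.min(0))[:2].round(3))
E
```

```text
top 0.69 0.0781 [ 0.6255 -0.0817] [0.028 0.028]
top 0.66 0.0961 [ 0.6286 -0.0007] [0.029 0.027]
top 0.65 0.1145 [0.6281 0.0735] [0.027 0.027]
top 0.6 0.0605 [ 0.6236 -0.1528] [0.029 0.028]
side 0.69 0.0756 [ 0.6256 -0.0801] [0.029 0.028]
side 0.6 0.1112 [0.6286 0.0743] [0.028 0.029]
side 0.55 0.0933 [ 0.6286 -0.0011] [0.029 0.03 ]
side 0.47 0.3005 [0.5155 0.1093] [0.012 0.003]
```

View pics/top9.png

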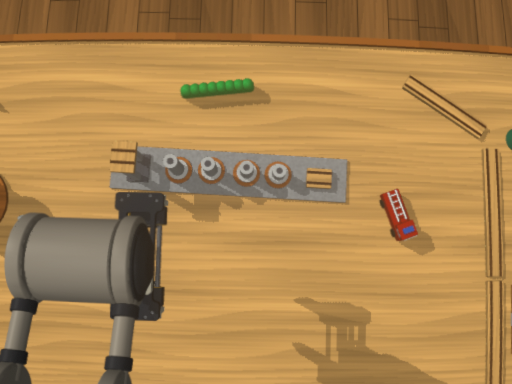

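View pics/side9.png

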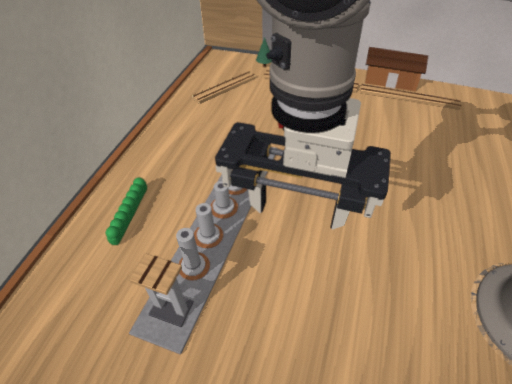

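All four pylons stand centred on their footings, within about 2 mm, and fall in height away from the tower (top view, pixels x = 173, 210, 246, 278). The robot is clear of everything and the fire engine hasn't moved.

```bash
python3 -c "
from h import *
print(robot.hand_in())"
```

```text
the job is handed in; nothing more can be done
None
```

The job is handed in: all four pylons stand upright on their footings in order 100, 82, 64, 46 mm away from the tower, each measured within about 2 mm of its footing's centre, and the fire engine was not touched; the hand-in gave no verdict.

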